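Close up and test-start a serviced vacuum cleaner

TASK

The filter of this vacuum cleaner has just been changed: push its yellow filter cover fully shut, then press the dotted end of the red rocker so that it is switched on, and last press the green start button on the orange hand control fully down and let it come up again, in this order. Nothing is to be picked up: press the control where it lies without lifting or shoving it, do not press the red stop button or the grey cord-rewind button, and leave the tools and other things on the bench where they are.

Things in the scene. Friction and masses are not known exactly. Their poses are not given: they have to be found in the camera images.
- vac: the black canister vacuum cleaner, fixed on the bench: rounded hull 410 mm long along its own x, 240 mm wide, with a flat deck 195 mm above its underside; origin at the centre of its underside, own z up. Its -x end faces roughly to the robot.
- cover (a joint): hinge of the yellow filter cover on the deck, rad: 0 = shut, grows as the cover opens upward (at most 1.0; it starts standing partly open, 0.35 to 0.75). The hinge is stiff: the cover stays wherever it is left, and about 3 N downward, 85 mm from the hinge line, moves it.
- cover_hinge (a point): middle of the cover's hinge line, which runs along the vacuum cleaner's own y, 207 mm above the bench. The cover is a yellow plate 140 mm long, 150 mm wide, 8 mm thick; from the hinge it reaches towards the vacuum cleaner's -x, with its free edge 140 mm from the hinge (a black tab adds 10 mm).
- cover_push (a point): point on the cover's outer (upper) face, on its centre line, 85 mm from the hinge line; moves with the cover, and is 211 mm above the bench when the cover is shut.
- rocker (a joint): the red on/off rocker pedal on the deck, rad: 0 = off (end with the white dot raised), 0.28 = on (dotted end fully down). It stays as it is left; about 2 N down at the dot tips it.
- rocker_on (a point): the white dot on the rocker's upper face, 30 mm from the pivot, on the end towards the vacuum cleaner's -x; this end is pressed to switch on and moves down about 8 mm, starting 220 mm above the bench. The pedal is 80 mm long along the vacuum cleaner's x, 46 mm wide, 12 mm thick.
- rewind (a joint): grey round cord-rewind button beside the rocker, m pressed: 0 = up, 0.008 = fully down; a spring returns it. Not part of the job.
- rewind_top (a point): centre of the top of the grey cord-rewind button, diameter 48 mm, 219 mm above the bench.
- control: the orange hand control box, loose on the bench on rubber feet on the left or on the right of the vacuum cleaner, about 0.7 kg, 170 mm along its own x, 85 mm wide, 42 mm high, with a black face and two buttons, green and red; origin at the centre of its underside, own z up.
- start_btn (a joint): green start button of the control box, m pressed: 0 = up, 0.006 = fully down; needs 4 N to go fully down, a spring returns it.
- start_btn_top (a point): centre of the top of the green start button, diameter 32 mm, at 42 mm from the box's centre towards its -x; moves with the button, which is pressed straight down; 64 mm above the bench when up.
- stop_btn (a joint): red stop button of the control box, m pressed: 0 = up, 0.006 = fully down. Not part of the job.
- stop_btn_top (a point): centre of the top of the red stop button, diameter 32 mm, at 42 mm from the box's centre towards its +x, 64 mm above the bench.
- old_filter: a dirty filter cartridge, black frame 150 x 90 x 30 mm with eight paper panels, lying loose on one side of the vacuum cleaner. Bystander.
- pliers_red: pliers with red handles, 160 x 75 x 15 mm, lying loose; origin near the pivot on its underside. Bystander.
- pliers_grey: pliers with dark grip handles and yellow bands, 160 x 75 x 15 mm, lying loose; origin near the pivot on its underside. Bystander.
- tin: a round dark metal tin, diameter 64 mm, height 22 mm; origin at the centre of its underside. Bystander.
- glasses: amber safety glasses, 136 mm wide, 42 mm high, sides 100 mm long, standing on the bench; origin under the nose bridge. Bystander.
- driver: a screwdriver 150 mm long lying loose; origin on its underside. Bystander.
- spray: a spray can, diameter 52 mm, height 150 mm, standing; origin at the centre of its underside. Bystander.

How it is judged (in metres and radians):
On the way, in this order (a step that is already met when the one before it is completed fails the run):
1. the filter cover is fully shut (value of joint cover below 0.06 rad and value of joint rocker below 0.1 rad), for 0.2 s.
2. the rocker is tipped to on, the cover still shut (value of joint cover below 0.06 rad and value of joint rocker above 0.2 rad), for 0.2 s.
3. the green start button is pressed down (all of step 2 and value of joint start_btn above 0.0045 m), for 0.05 s.
At the end, for the whole second after the job is handed in: The cover is shut (below 0.06 rad), the rocker is on (above 0.2 rad), all three push buttons are up again, the hand control lies at rest on the bench within 30 mm of where it was, and every bystander is within 30 mm of where it was (all of step 2 and value of joint each of start_btn, stop_btn below 0.002 m and value of joint rewind below 0.003 m and distance of each of control, old_filter, pliers_red, pliers_grey, tin, glasses, driver, spray from where it was at the start of the episode below 0.03 m and height (world z) of control below 0.01 m and linear speed of control below 0.02 m/s); the robot touches nothing.
It fails at once if the rocker is switched on while the cover is open (value of joint rocker above 0.14 rad and value of joint cover above 0.06 rad).
It fails at once if the green button is pressed before the cover is shut and the rocker on (value of joint start_btn above 0.003 m and (value of joint cover above 0.06 rad or value of joint rocker below 0.2 rad)).
It fails at once if the red stop button or the grey cord-rewind button is pressed (value of joint stop_btn above 0.003 m or value of joint rewind above 0.004 m).
It fails at once if the hand control is lifted (more than 12 mm), tipped or shoved (more than 30 mm) (height (world z) of control above 0.012 m or distance of control from where it was at the start of the episode above 0.03 m or angle between control's own z axis and vertical above 0.2 rad).
It fails at once if a bystander is moved more than 30 mm or picked up (distance of any of old_filter, pliers_red, pliers_grey, tin, glasses, driver, spray from where it was at the start of the episode above 0.03 m).
It also fails if it takes over 58 s, if anything falls off the work surface, if the arm or the gripper's body presses on something with over 40 N, if the wrist force passes 120 N, or if a joint passes its speed limit or range.

ROBOT

A 6-joint arm with a two-finger parallel gripper is mounted at the origin on the work surface. World frame = base frame: x ahead of the robot, y to its left, z up, the work surface at z = 0. Lengths are in m, angles in degrees, forces in N, time in s.
With the tool pointing down it reaches from about 0.4 to 0.825 m from the base axis. Payload 7 kg.
Tool frame: the origin (TCP) lies on the centre line of the jaws, within the pads' length; the fingertips stand 11 mm ahead of it and the grasp point (between the pads) lies 8 mm behind it; z points along the fingers, y is the line along which they close (so a half turn about z gives the same grasp; the last joint's range is limited). The gripper opens to 88 mm and grips with 3 to 60 N. Pads are 19 mm wide; open, the fingers measure 130 mm over their backs; the gripper's body (78 mm by 193 mm) begins 47 mm behind the grasp point.
Start: joints at [79.991, 20.546, 0.682, 0, -70.136, -16.507], TCP at [0.301, 0.604, 0.238] pointing down, gripper open.
Joint ranges: [-176.03, 176.03], [-82.01, 121.73], [-58.28, 71.71], [-173.87, 95.51], [-174.79, -0.11], [-173.66, 173.66]. Speed limits (degrees/s): [136.94, 136.94, 172.46, 180, 180, 180].

INTERFACE

Orientations are given as [roll, pitch, yaw] about the fixed x, y, z axes, in that order (R = Rz(yaw) Ry(pitch) Rx(roll)).
In Python, from plant import r, capture, camera_model, job gives the robot as it stands.
- The arm moves only by the tool drive_tool, never from a script. Its argument "increments" is a list that holds one entry, the list of rows, each a list of 5 numbers: the gripper's target within -1 to 1 (fully open at 1, half-way at 0, shut at -1), then the shift along the tool's x, y, z scaled (see below), then the turn about the tool's z scaled (see below). In form: [[[gripper, tx, ty, tz, roll], ...]]. A call has 1 to 5 rows; each row is the pose to reach, as a shift and turn from the pose commanded when the call began, along the tool's axes at that moment, turning the shorter way round; what a row does not reach only later rows make up. The controller multiplies each number of a shift by 120 mm and each number of a turn by 360 degrees. A row lasts 1/8 s, in which the tool goes at most 62.5 mm and 10.7 degrees, less where a joint would pass 70% of its speed; a pose out of reach is approached as far as the arm can. A call with a number of a shift or a turn outside -1 to 1 is refused whole. A call with a gripper value outside its range is refused whole. The fingers move at their own pace and stop on an object; "squeeze" is the grip in N (left out, the last holds). Time passes only in rows, so rows that repeat a pose let the fingers close. It gives the time, the measured TCP pose, the force, the opening and the grip force at its end, in the units of the state.
- r.get_state(): the state, without advancing time (a new reading comes with each control period).
- capture(name): name is "side" or "top" or "wrist"; returns the picture (480x640x3 uint8, red, green, blue); there is no depth.
- camera_model(name): a dict with "camera_matrix" (3x3 intrinsics, pixels), "rvec" (rotation vector, rad) and "tvec" (3), from world to camera coordinates, as OpenCV has them. Camera axes: x right, y down, z forward; pixel columns grow to the right and rows downward; lengths in m; the calibration is good to about 2 mm. A picture is of the moment at which its call begins: read the wrist's pose just before it. camera_model takes no time and is no camera call; for the wrist camera it gives the pose at the moment of the call.
- job.close_job(): hands the job in; it is judged then, once.
The state is a dict: "time_s": time; "joints": joint angles; "qd": joint speeds; "joint_torque": joint torques, N m; "tcp_pos": TCP position; "eef_rot": TCP orientation; "contact_force": force on the tool from outside, world axes, zero at the start; "moment": the same for the moment, N m; "gripper_width": finger opening in m; "gripper_force": force on a finger pad.
Only numpy, scipy, OpenCV 4.12 (cv2) and the standard library are available. Lean on these libraries where they do the work, as an engineer would, in place of code of your own. Each camera call takes 0.05 s, during which the arm holds its last target. There are 200 camera calls.

## Working session

There is one attempt and no reset: what is moved stays moved. The work goes in short steps, Python scripts to look and compute and a tool call to move; the robot and the scene stay as the last step left them, time stands still between calls to the robot, and variables do not carry over. Pictures are saved under pics/ and viewed, at most 10 in all, crops included, and the job is handed in when it is done.

Besides the shell and the picture viewer there is one more tool, called after "Call:" in YAML: its name, and indented under it one key for each argument. drive_tool: Moves the arm, as the interface text tells. Its arguments: {"type":"object","properties":{"increments":{"type":"array"},"squeeze":{"type":"number"}},"required":["increments"]}

```bash
mkdir -p pics
python3 - <<'E'
from plant import r,capture,camera_model
import cv2,numpy as np
for n in ("top","side"):
    cv2.imwrite(f"pics/{n}0.png",capture(n)[:,:,::-1])
    m=camera_model(n);R=cv2.Rodrigues(np.array(m["rvec"],float))[0];print(n,-R.T@np.array(m["tvec"]).ravel(),R[2])
s=r.get_state();print(s["time_s"],s["tcp_pos"],s["eef_rot"],s["gripper_width"])
E
```

```text
top [0.41209457 0.00828255 1.20255882] [ 8.15616732e-02 -8.44225630e-04 -9.96667939e-01]
side [ 0.13328142 -0.52498598  0.89855613] [ 0.35864216  0.56532896 -0.74281826]
0.1 [0.30119576 0.60360949 0.23672865] [ 1.79916234e+02 -7.29898347e-03 -2.65251238e+01] 0.08730107870149173
```

View pics/top0.png

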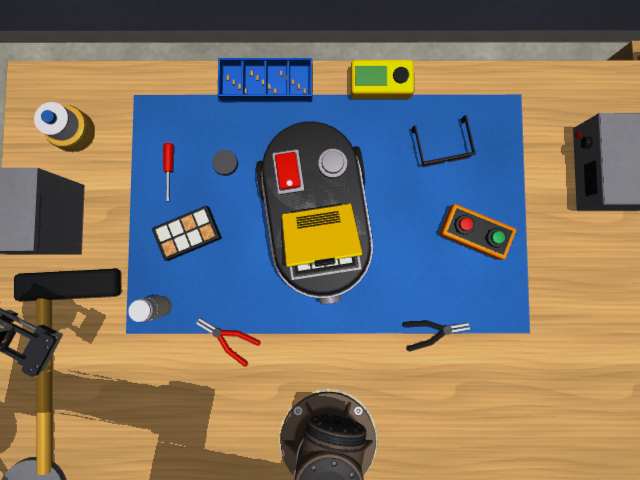

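View pics/side0.png

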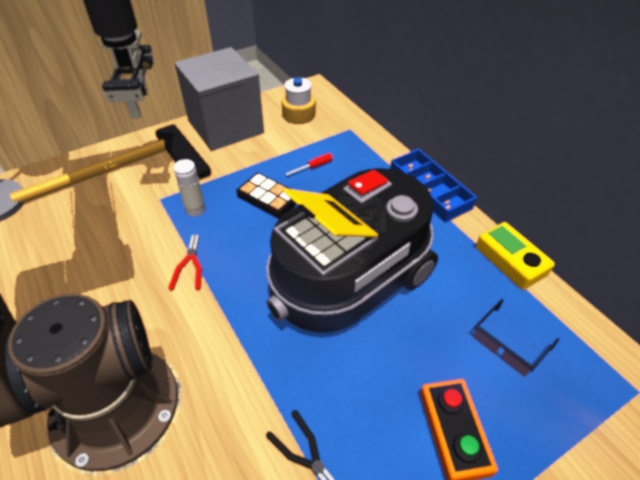

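The top view shows the cover at (322,235), the dot at (290,183), rewind at (333,162), green at (498,237) and red at (466,224). The side view confirms the cover is partly open. The arm is out on the left.

```bash
cat > h.py <<'E'
import cv2,numpy as np
from plant import r,capture,camera_model
def ray(n,uv,z,m=None):
    m=m or camera_model(n);R=cv2.Rodrigues(np.array(m["rvec"],float))[0];t=np.array(m["tvec"],float).ravel()
    c=-R.T@t;d=R.T@np.linalg.inv(np.array(m["camera_matrix"]))@np.array([*uv,1.])
    return (c+d*(z-c[2])/d[2])[:2]
def blob(im,lo,hi,box):
    x0,y0,x1,y1=box;h=cv2.cvtColor(im,cv2.COLOR_RGB2HSV);k=np.zeros(h.shape[:2],np.uint8)
    k[y0:y1,x0:x1]=cv2.inRange(h,lo,hi)[y0:y1,x0:x1]
    return max(cv2.findContours(k,cv2.RETR_EXTERNAL,cv2.CHAIN_APPROX_NONE)[0],key=cv2.contourArea)
def cen(c):
    m=cv2.moments(c);return np.array([m["m10"],m["m01"]])/m["m00"]
def shift(p,z):  # tool-axis scaled shift from present pose to world p, TCP height z
    s=r.get_state();R=cv2.Rodrigues(np.zeros(3))[0]
    from scipy.spatial.transform import Rotation as Ro
    R=Ro.from_euler("xyz",s["eef_rot"],degrees=True).as_matrix()
    return R.T@(np.array([*p,z])-s["tcp_pos"])/.12
E
python3 - <<'E'
from h import *
np.set_printoptions(precision=4,suppress=True)
im=capture("top")
dot=blob(im,(0,0,180),(180,110,255),(280,175,300,192));print("dot",cen(dot),ray("top",cen(dot),.22))
rk=blob(im,(0,150,80),(8,255,255),(265,140,310,200));b=cv2.minAreaRect(rk);print("rocker",b,ray("top",b[0],.215))
g=blob(im,(45,80,50),(85,255,255),(480,220,515,255));print("green",cen(g),ray("top",cen(g),.064))
d=blob(im,(0,150,80),(8,255,255),(450,210,482,240));print("red",ray("top",cen(d),.064))
w=blob(im,(0,0,90),(180,60,255),(310,140,355,185));print("rew",cv2.minEnclosingCircle(w),ray("top",cv2.minEnclosingCircle(w)[0],.219))
y=blob(im,(20,120,80),(33,255,255),(265,190,380,285));q=cv2.approxPolyDP(cv2.convexHull(y),6,True)[:,0];print(q.tolist())
for p in q: print(p,ray("top",p,.211),ray("top",p,.27))
E
```

```text
dot [289.   182.75] [0.6021 0.0823]
rocker ((287.2699890136719, 170.38999938964844), (35.35533905029297, 20.7889404296875), 81.8698959350586) [0.6298 0.0865]
green [498.0814 236.9068] [ 0.4989 -0.4152]
red [ 0.5312 -0.3381]
rew ((332.5, 162.5), 14.714038848876953) [ 0.6459 -0.0099]
[[351, 205], [362, 254], [286, 265], [282, 214]]
[351 205] [ 0.5559 -0.0493] [ 0.5473 -0.0459]
[362 254] [ 0.4516 -0.072 ] [ 0.4492 -0.0672]
[286 265] [0.4284 0.0883] [0.4275 0.0835]
[282 214] [0.5366 0.0975] [0.5292 0.0922]
```

Call:
drive_tool:
  increments:
    - [[-1, 0, 0, -0.45, -0.028], [-1, 0, 0, -0.9, -0.056], [-1, 0, 0, -0.9, -0.08], [-1, 0, 0, -0.9, -0.095], [-1, 0, 0, -0.9, -0.095]]
  squeeze: 20

```text
time_s: 0.78
tcp_pos: [0.3012, 0.6038, 0.3452]
eef_rot: [180.0, 0.0, 7.6]
contact_force: [1.0, 0.3, -0.7]
gripper_width: 0.0434
gripper_force: 0.0
```

Call:
drive_tool:
  increments:
    - [[-1, 0.1, 0.5, 0, 0], [-1, 0.2, 1, 0, 0], [-1, 0.2, 1, 0, 0]]

```text
time_s: 1.15
tcp_pos: [0.3423, 0.4851, 0.3468]
eef_rot: [-179.9, -0.0, 7.4]
contact_force: [-0.8, 1.0, 0.5]
gripper_width: 0.013
gripper_force: 0.0
```

Call:
drive_tool:
  increments:
    - [[-1, 0.1, 0.5, 0, 0], [-1, 0.2, 1, 0, 0], [-1, 0.2, 1, 0, 0]]

```text
time_s: 1.52
tcp_pos: [0.3818, 0.3699, 0.3464]
eef_rot: [-180.0, -0.0, 7.4]
contact_force: [0.1, 1.8, 0.0]
gripper_width: 0.0002
gripper_force: 0.0
```

Call:
drive_tool:
  increments:
    - [[-1, 0.1, 0.5, 0, 0], [-1, 0.2, 1, 0, 0], [-1, 0.2, 1, 0, 0]]

```text
time_s: 1.9
tcp_pos: [0.4216, 0.2547, 0.3459]
eef_rot: [-180.0, -0.0, 7.4]
contact_force: [0.3, 0.4, 0.7]
gripper_width: 0.0004
gripper_force: 0.0
```

Call:
drive_tool:
  increments:
    - [[-1, 0.02, 0.5, 0, 0], [-1, 0.04, 1, 0, 0], [-1, 0.04, 1, 0, 0]]

```text
time_s: 2.28
tcp_pos: [0.4421, 0.1368, 0.3457]
eef_rot: [180.0, -0.0, 7.4]
contact_force: [-0.2, 0.6, 1.3]
gripper_width: 0.0003
gripper_force: 0.0
```

Call:
drive_tool:
  increments:
    - [[-1, 0.02, 0.5, 0, 0], [-1, 0.03, 1, 0, 0], [-1, 0.03, 1, 0, 0]]

```text
time_s: 2.65
tcp_pos: [0.4619, 0.0185, 0.3453]
eef_rot: [180.0, 0.0, 7.4]
contact_force: [-0.7, 1.6, 1.6]
gripper_width: 0.0003
gripper_force: 0.0
```

Call:
drive_tool:
  increments:
    - [[-1, 0, 0, 0.1, 0], [-1, 0, 0, 0.2, 0], [-1, 0, 0, 0.3, 0], [-1, 0, 0, 0.4, 0], [-1, 0, 0, 0.5, 0]]

```text
time_s: 3.28
tcp_pos: [0.4614, 0.0204, 0.2849]
eef_rot: [180.0, -0.0, 7.7]
contact_force: [0.5, 0.7, 1.7]
gripper_width: 0.0005
gripper_force: 0.9
```

Call:
drive_tool:
  increments:
    - [[-1, 0, 0, 0.08, 0], [-1, 0, 0, 0.16, 0], [-1, 0, 0, 0.24, 0], [-1, 0, 0, 0.32, 0], [-1, 0, 0, 0.38, 0]]

```text
time_s: 3.9
tcp_pos: [0.461, 0.02, 0.2392]
eef_rot: [180.0, 0.0, 7.7]
contact_force: [0.2, -0.2, 2.0]
gripper_width: 0.0006
gripper_force: 0.9
```

Call:
drive_tool:
  increments:
    - [[-1, 0, 0, 0.04, 0], [-1, 0, 0, 0.08, 0], [-1, 0, 0, 0.11, 0], [-1, 0, 0, 0.13, 0], [-1, 0, 0, 0.13, 0]]

```text
time_s: 4.53
tcp_pos: [0.4613, 0.0202, 0.2242]
eef_rot: [-180.0, -0.0, 7.7]
contact_force: [0.8, 0.1, 0.2]
gripper_width: 0.0002
gripper_force: 0.0
```

Call:
drive_tool:
  increments:
    - [[-1, 0, 0, 0.01, 0], [-1, 0, 0, 0.02, 0], [-1, 0, 0, 0.03, 0], [-1, 0, 0, 0.03, 0]]

```text
time_s: 5.03
tcp_pos: [0.4615, 0.0202, 0.2221]
eef_rot: [-180.0, -0.1, 7.7]
contact_force: [-5.6, 2.1, 12.5]
gripper_width: 0.0003
gripper_force: 6.3
```

Run:
```python
from h import *
cv2.imwrite("pics/side1.png",cv2.resize(capture("side")[100:360,180:500],None,fx=2,fy=2)[:,:,::-1])
s=r.get_state();print(s["contact_force"],s["tcp_pos"])
```

```text
[-6.09312978  0.78007569 12.57117855] [0.46153568 0.02019875 0.22214831]
```

View pics/side1.png

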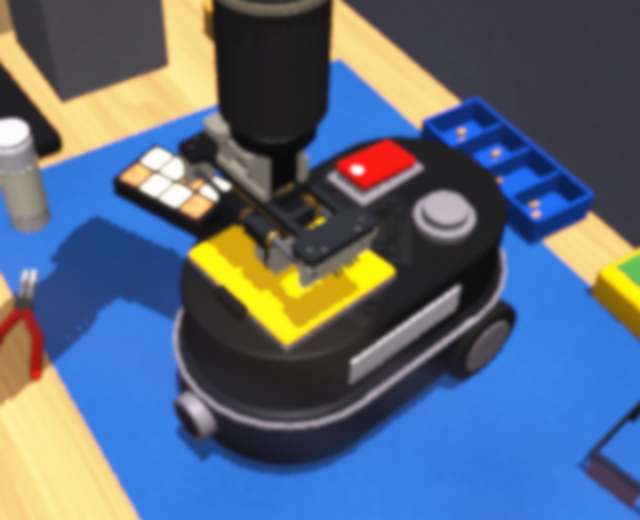

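The side view shows the cover flat on the deck and the dotted end of the rocker still raised. 12.5 N at the expected height confirms the cover is shut.

Call:
drive_tool:
  increments:
    - [[-1, 0, 0, -0.2, 0], [-1, 0, 0, -0.4, 0], [-1, 0.3, -0.1, -0.4, 0], [-1, 0.7, -0.2, -0.4, 0], [-1, 0.7, -0.2, -0.4, 0]]

```text
time_s: 5.7
tcp_pos: [0.5434, 0.0562, 0.2673]
eef_rot: [180.0, 0.1, 7.7]
contact_force: [-1.1, -0.3, -0.2]
gripper_width: 0.0005
gripper_force: 0.0
```

Call:
drive_tool:
  increments:
    - [[-1, 0.3, -0.1, 0, 0], [-1, 0.53, -0.155, 0, 0], [-1, 0.53, -0.155, 0, 0], [-1, 0.53, -0.155, 0, 0]]

```text
time_s: 6.2
tcp_pos: [0.6012, 0.0817, 0.2685]
eef_rot: [180.0, 0.0, 7.7]
contact_force: [0.6, -0.3, -1.1]
gripper_width: 0.0005
gripper_force: 0.0
```

Run:
```python
from h import *
s=r.get_state();print(s["contact_force"],s["tcp_pos"],shift((.602,.082),.231))
cv2.imwrite("pics/wrist1.png",capture("wrist")[:,:,::-1])
```

```text
[ 0.6083268  -0.30938411 -1.08507403] [0.60115286 0.08174257 0.26846809] [ 0.00752411 -0.0012155   0.31222827]
```

View pics/wrist1.png

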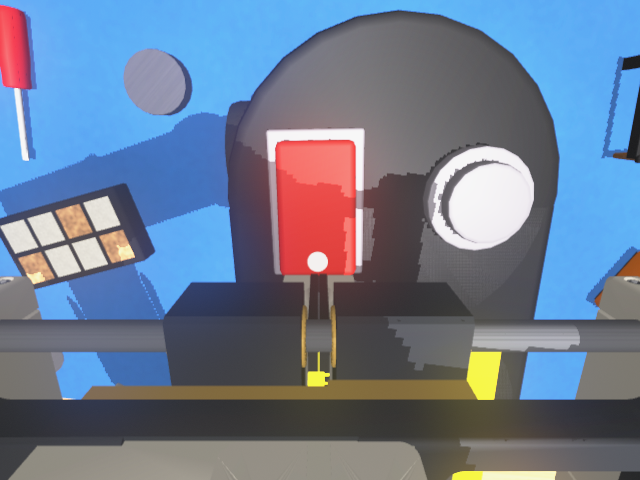

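The wrist view shows the dot at (318,262), centred sideways on the jaws. The rewind button at (485,198) is well clear.

Call:
drive_tool:
  increments:
    - [[-1, 0, 0, 0.1, 0], [-1, 0, 0, 0.2, 0], [-1, 0, 0, 0.28, 0], [-1, 0, 0, 0.33, 0], [-1, 0, 0, 0.35, 0]]

```text
time_s: 6.88
tcp_pos: [0.6015, 0.0819, 0.2265]
eef_rot: [180.0, 0.1, 7.7]
contact_force: [-3.7, -0.4, 4.3]
gripper_width: 0.0006
gripper_force: 1.8
```

Call:
drive_tool:
  increments:
    - [[-1, 0, 0, 0.01, 0], [-1, 0, 0, 0.02, 0], [-1, 0, 0, 0.03, 0], [-1, 0, 0, 0.03, 0]]

```text
time_s: 7.38
tcp_pos: [0.6018, 0.082, 0.224]
eef_rot: [180.0, -0.0, 7.7]
contact_force: [-5.2, -0.2, 8.6]
gripper_width: 0.0005
gripper_force: 4.1
```

Call:
drive_tool:
  increments:
    - [[-1, 0, 0, 0.01, 0], [-1, 0, 0, 0.02, 0], [-1, 0, 0, 0.02, 0], [-1, 0, 0, 0.02, 0]]

```text
time_s: 7.88
tcp_pos: [0.6019, 0.0819, 0.2236]
eef_rot: [180.0, -0.1, 7.7]
contact_force: [-10.6, -0.5, 17.8]
gripper_width: 0.0002
gripper_force: 9.9
```

Call:
drive_tool:
  increments:
    - [[-1, 0, 0, -0.3, 0], [-1, 0, 0, -0.5, 0], [-1, -0.3, 0, -0.5, 0], [-1, -0.3, 0, -0.5, 0]]

```text
time_s: 8.38
tcp_pos: [0.5652, 0.0773, 0.2815]
eef_rot: [-179.9, -0.1, 7.7]
contact_force: [0.3, -0.1, -0.2]
gripper_width: 0.0004
gripper_force: 0.0
```

Run:
```python
from h import *
w=capture("wrist")[100:330,220:560];s=capture("side")[150:265,320:490]
cv2.imwrite("pics/rk.png",np.hstack([cv2.resize(w,(340,230)),cv2.resize(s,(340,230))])[:,:,::-1])
s=r.get_state();print(s["contact_force"],s["tcp_pos"],s["time_s"])
```

```text
[0.17669356 0.2022616  0.17747459] [0.56649403 0.07749522 0.28103873] 8.475
```

View pics/rk.png

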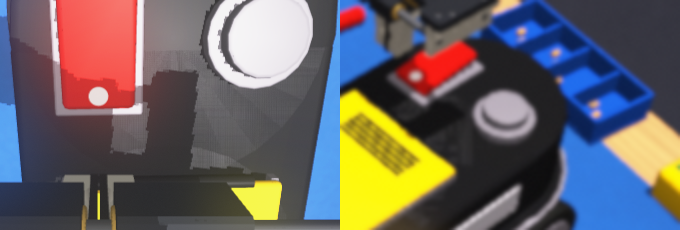

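The dotted end now sits low in its frame and the stop was firm at 18 N, so the rocker is on. Next, the control.

Call:
drive_tool:
  increments:
    - [[-1, -0.14, 0.5, 0, 0], [-1, -0.28, 1, 0, 0], [-1, -0.28, 1, 0, 0]]

```text
time_s: 8.85
tcp_pos: [0.5489, -0.0493, 0.2805]
eef_rot: [180.0, 0.0, 7.4]
contact_force: [0.1, 1.2, -0.1]
gripper_width: 0.0002
gripper_force: 0.0
```

Call:
drive_tool:
  increments:
    - [[-1, -0.14, 0.5, 0, 0], [-1, -0.28, 1, 0, 0], [-1, -0.28, 1, 0, 0]]

```text
time_s: 9.22
tcp_pos: [0.5317, -0.1725, 0.2802]
eef_rot: [180.0, 0.0, 7.4]
contact_force: [-0.4, 1.3, 0.8]
gripper_width: 0.0001
gripper_force: 0.0
```

Call:
drive_tool:
  increments:
    - [[-1, -0.14, 0.5, 0, 0], [-1, -0.28, 1, 0, 0], [-1, -0.28, 1, 0, 0]]

```text
time_s: 9.6
tcp_pos: [0.5145, -0.2956, 0.2797]
eef_rot: [-180.0, 0.1, 7.5]
contact_force: [-0.5, 0.3, 0.6]
gripper_width: 0.0001
gripper_force: 0.0
```

Call:
drive_tool:
  increments:
    - [[-1, -0.14, 0.5, 0, 0], [-1, -0.28, 1, 0, 0], [-1, -0.28, 1, 0, 0]]

```text
time_s: 9.98
tcp_pos: [0.4974, -0.4187, 0.2792]
eef_rot: [-180.0, 0.1, 7.5]
contact_force: [0.7, 1.0, -0.6]
gripper_width: 0.0005
gripper_force: 0.0
```

Call:
drive_tool:
  increments:
    - [[-1, 0, 0, 0.4, 0], [-1, 0, 0, 0.8, 0], [-1, 0, 0, 0.8, 0], [-1, 0, 0, 0.8, 0]]

```text
time_s: 10.48
tcp_pos: [0.4988, -0.4162, 0.1866]
eef_rot: [179.9, -0.1, 7.8]
contact_force: [0.0, -0.2, 0.5]
gripper_width: 0.0004
gripper_force: 0.0
```

Run:
```python
from h import *
m=camera_model("wrist");w=capture("wrist");cv2.imwrite("pics/w2.png",w[:,:,::-1])
s=r.get_state();print(s["contact_force"],s["tcp_pos"],shift((.499,-.415),.075))
try:
    g=blob(w,(45,80,50),(85,255,255),(0,0,640,480));print(cen(g),cv2.contourArea(g),ray("wrist",cen(g),.064,m))
except Exception as e: print(e)
```

```text
[-0.60473724  0.36492402  0.61999897] [ 0.4990374  -0.4165212   0.18731378] [-0.00097935 -0.0148804   0.93591525]
[317.53593637 225.75112075] 1152.5 [ 0.50090044 -0.41665552]
```

View pics/w2.png

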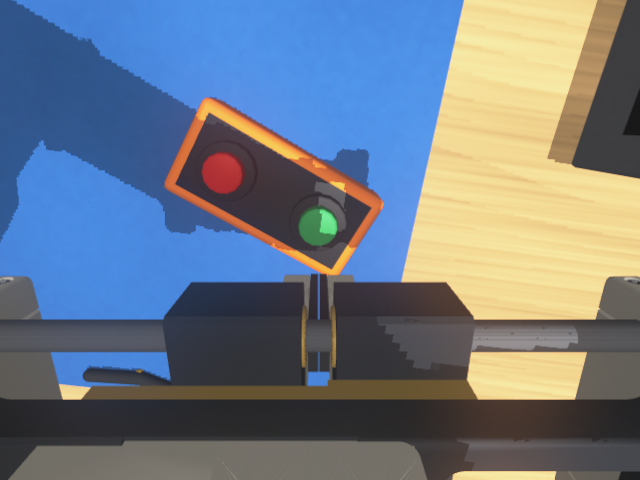

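The green button at (318,226) projects to (0.501,-0.417), directly below the jaws. The red button at (222,173) is clear.

Call:
drive_tool:
  increments:
    - [[-1, 0.01, 0, 0.3, 0], [-1, 0.01, 0, 0.6, 0], [-1, 0.01, 0, 0.8, 0], [-1, 0.01, 0, 0.87, 0], [-1, 0.01, 0, 0.87, 0]]

```text
time_s: 11.15
tcp_pos: [0.4992, -0.4166, 0.0817]
eef_rot: [179.9, -0.1, 7.7]
contact_force: [-0.5, 0.4, 1.9]
gripper_width: 0.0002
gripper_force: 0.0
```

Call:
drive_tool:
  increments:
    - [[-1, 0, 0, 0.03, 0], [-1, 0, 0, 0.06, 0], [-1, 0, 0, 0.08, 0], [-1, 0, 0, 0.1, 0], [-1, 0, 0, 0.1, 0]]

```text
time_s: 11.78
tcp_pos: [0.4991, -0.4166, 0.0693]
eef_rot: [179.9, -0.1, 7.7]
contact_force: [1.0, 0.5, 6.5]
gripper_width: 0.0005
gripper_force: 3.2
```

Call:
drive_tool:
  increments:
    - [[-1, 0, 0, 0.01, 0], [-1, 0, 0, 0.02, 0], [-1, 0, 0, 0.02, 0], [-1, 0, 0, 0.02, 0]]

```text
time_s: 12.28
tcp_pos: [0.4992, -0.4167, 0.069]
eef_rot: [179.9, -0.1, 7.7]
contact_force: [-3.4, 5.7, 21.3]
gripper_width: 0.0005
gripper_force: 10.3
```

Call:
drive_tool:
  increments:
    - [[-1, 0, 0, -0.2, 0], [-1, 0, 0, -0.6, 0], [-1, 0, 0, -1, 0], [-1, 0, 0, -1, 0], [-1, 0, 0, -1, 0]]

```text
time_s: 12.9
tcp_pos: [0.4978, -0.4159, 0.1855]
eef_rot: [-180.0, 0.0, 7.7]
contact_force: [0.2, -0.9, -0.7]
gripper_width: 0.0003
gripper_force: 0.0
```

Run:
```python
from h import *
t=capture("top");cv2.imwrite("pics/end.png",np.hstack([t[90:350,130:390],cv2.resize(capture("side"),(347,260))])[:,:,::-1])
m=camera_model("wrist");w=capture("wrist");g=blob(w,(45,80,50),(85,255,255),(0,0,640,480));print(ray("wrist",cen(g),.064,m),r.get_state()["contact_force"])
```

```text
[ 0.50082741 -0.41659565] [ 0.25439536 -0.23868582  1.21836863]
```

View pics/end.png

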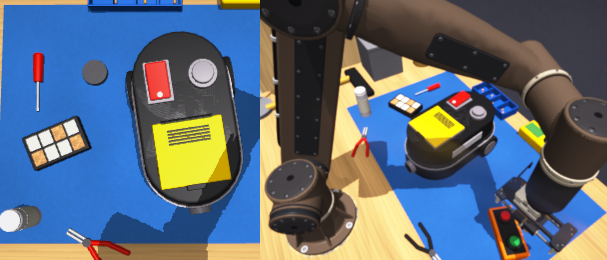

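The final pictures show the cover shut, the rocker tipped, the bystanders in view in place and the control unmoved.

```bash
python3 -c "
from plant import job
print(job.close_job())"
```

```text
the job is handed in; nothing more can be done
None
```

I pushed the cover shut, tipped the rocker on, pressed and released the green start button, and handed the job in; images and contact forces agree with all three steps, but no verdict was returned.

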